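# Secure a phone in the repair holder

## Robot

A 6-joint arm with a two-finger parallel gripper is mounted at the origin on the work surface. World frame = base frame: x ahead of the robot, y to its left, z up, the work surface at z = 0. Lengths are in m, angles in rad, forces in N, time in s.
With the tool pointing down it reaches from about 0.35 to 0.725 m from the base axis. Payload 4.3 kg.
Tool frame: the origin (TCP) lies on the centre line of the jaws, within the pads' length; the fingertips stand finger_overhang ahead of it and the grasp point (between the pads) lies 5 mm behind it (finger_overhang is the distance from the TCP to the fingertips, in m); z points along the fingers, y is the line along which they close (so a half turn about z gives the same grasp; the last joint's range is limited). The gripper opens to 85 mm and grips with 20 to 120 N. Pads are 22 mm wide; open, the fingers measure 114 mm over their backs; the gripper's body (76 mm by 85 mm) begins 54 mm behind the grasp point. The pads swing forward as they close: fully open they stand 13 mm farther back than shut.
Start: joints at [-1.36, 0.377, 0.081, 1.274, 0, 1.46], TCP at [0.181, -0.546, 0.245] pointing down, gripper open.
Joint ranges: [-2.72, 2.72], [-0.84, 1.66], [-1.02, 1.22], [-1.77, 2.12], [-1.37, 1.28], [-3.14, 3.14]. Speed limits (rad/s): [2.57, 2.57, 3.14, 3.14, 3.14, 3.14].

## Interface

Orientations are given as a unit quaternion [x, y, z, w].
In Python, from rig import * gives the robot as it stands.
- The arm moves only by the tool play_rows, never from a script. Its argument "moves" is a list of rows, each a list of 3 entries, a list of its own where there are three numbers: the finger opening in cm, from 0 to 8.54, then the shift along the tool's x, y, z in cm, then the turn about the tool's z in degrees. In form: [[fingers, [dx, dy, dz], yaw], ...]. A call has 1 to 12 rows; each row shifts and turns the commanded pose from where the row before left it, along the tool's axes as they then stand; what a row does not reach is not made up. A row lasts 1/8 s, in which the tool goes at most 62.5 mm and 10.7 degrees, less where a joint would pass 70% of its speed; a pose out of reach is approached as far as the arm can. A call with a gripper value outside its range is refused whole. The fingers move at their own pace and stop on an object; "force" is the grip in N (left out, the last holds). Time passes only in rows, so rows that do not move let the fingers close. It gives the time, the measured TCP pose, the force, the opening and the grip force at its end, in the units of the state.
- sense(): the state, without advancing time (a new reading comes with each control period).
- snapshot(name): name is "scene" or "top" or "wrist"; returns a dict with "frame" (420x560x3 uint8, red, green, blue), "depth" (420x560 float32, m along the optical axis (not along the pixel's ray), 0 where there is no reading), "K" (3x3 intrinsics, pixels), "k1" (the pictures are not rectified: a ray, as slopes to the right and down, at radius r is drawn at 1 + k1 r^2 times it, then the intrinsics apply), "R" (3x3) and "t" (3): a world point X has camera coordinates R X + t; the wrist camera has in their place "T_tool_cam" (4x4, takes a point from camera to tool coordinates, whose origin is the TCP and whose axes are the flange's). Camera axes: x right, y down, z forward; pixel columns grow to the right and rows downward; lengths in m; the calibration is good to about 2 mm. A picture is of the moment at which its call begins: read the wrist's pose just before it.
- finish_job(): hands the job in; it is judged then, once.
The state is a dict: "t": time; "joint_pos": joint angles; "joint_velocities": joint speeds; "joint_torque": joint torques, N m; "tcp_pos": TCP position; "ee_rot": TCP orientation; "force": force on the tool from outside, world axes, zero at the start; "ft_torque": the same for the moment, N m; "gripper_width": finger opening in m; "finger_force": force on a finger pad.
Only numpy, scipy, OpenCV 4.12 (cv2) and the standard library are available. Lean on these libraries where they do the work, as an engineer would, in place of code of your own. Each camera call takes 0.05 s, during which the arm holds its last target. There are 200 camera calls.

## Task

Set the lilac phone up for repair: first push it gently across the holder's plate until it lies flush against both blue fences, the long back one and the short end one. Then swing the yellow brace out over the phone by its red knob until it clicks home on its end stop, with the phone still flush, and leave everything else on the bench where it is.

Things in the scene. Friction and masses are not known exactly. Their poses are not given: they have to be found in the camera images.
- holder: Phone holder fixed to the bench: plate 190 (x) by 250 (y) by 12 mm, grey liner on top. Origin: centre of its underside, z up. Blue back fence along y: inner face at x = +45 mm, y -92 to +93. Blue end fence along x: inner face at y = +85 mm, x -29 to +53. Fences 8 mm thick, tops 26 mm above the bench. The -x side (towards the robot) and -y side are open.
- holder_home (a point): Point on the plate's top (12 mm above the bench), at x = +8, y = +10 mm in the holder's frame; axes as the holder's. The phone's origin is here when it lies flush against both fences.
- phone: Lilac phone in a black bumper case, lying face down on the plate: 74 (x) by 150 (y) by 12 mm thick, about 190 g. Origin: centre of its underside; z up, y along its length to the camera end, nearer the end fence. At the start it lies 12 to 30 mm short of the back fence and 12 to 35 mm short of the end fence, a little skewed.
- brace (a joint): Brace angle, rad, counter-clockwise from above. 0: folded, pointing to the holder's +y, behind the back fence. 1.6: seated on its end stop, pointing to the holder's -x across the phone. Stiff hinge, stays where left; a sprung ball resists (about 5 N at the knob) from 1.1 to some 1.4, then snaps it onto the stop and holds it.
- brace_hinge (a point): Brace's upright hinge axis, at x = +70, y = -20 mm in the holder's frame, behind the back fence, at the height of the bar's underside, 29 mm above the bench. Yellow bar 16 mm wide, 14 mm high (29 to 43 mm above the bench, 5 mm over the phone), ends 126 mm from the axis. Dark hub 28 mm across, top 47 mm above the bench. Behind it a dark detent block, 44 mm high.
- brace_knob_top (a point): Top centre of the red knob, an upright round pin 14 mm in diameter near the bar's end, 120 mm from the hinge axis; it stands from 43 mm (bar's top) to 84 mm above the bench. Its axes turn with the brace: y points from the hinge to the knob.
- spare_phone: Bystander: blue phone in a white case, 74 by 150 by 12 mm, on a fixed black foam mat 190 by 120 by 8 mm beside the holder's end fence. Origin: centre of its underside. Leave it alone.
- parts_tray: Bystander: blue divided tray 120 by 90 by 28 mm, on the bench at the holder's -y side. Origin: centre of its underside. Leave it alone.
- screwdriver: Bystander: screwdriver 150 mm long lying on the bench beyond the holder. Leave it alone.
There are look-alikes about, which are no part of the job. What is shaped like the phone but green is not meant.

How it is judged:
On the way, in this order (a step that is already met when the one before it is completed fails the run):
1. the phone lies flush against both fences, the brace not yet seated (x of phone in the frame of holder_home between -0.004 and 0.004 m and y of phone in the frame of holder_home between -0.004 and 0.004 m and z of phone in the frame of holder_home between -0.004 and 0.004 m and angle between the y axis of phone and the y axis of holder, either way round below 0.06 rad and value of joint brace below 1.2 rad), for 0.2 s.
2. the brace is seated on its end stop (value of joint brace above 1.53 rad), for 0.2 s.
At the end, for the whole second after the job is handed in: The phone rests flat on the plate within 4 mm of flush against each blue fence and within 0.06 rad of parallel to them, and the brace sits on its end stop (joint above 1.53 rad of 1.6), everything still (x of phone in the frame of holder_home between -0.004 and 0.004 m and y of phone in the frame of holder_home between -0.004 and 0.004 m and z of phone in the frame of holder_home between -0.004 and 0.004 m and angle between the y axis of phone and the y axis of holder, either way round below 0.06 rad and value of joint brace above 1.53 rad and velocity of joint brace below 0.05 rad/s and linear speed of phone below 0.02 m/s); the robot touches nothing.
It fails at once if the phone is shoved hard: more than 45 N between the fingers and the phone (contact force between phone and the fingers above 45 N).
It fails at once if the spare phone is moved by more than 20 mm (distance of spare_phone from where it was at the start of the episode above 0.02 m).
It fails at once if the parts tray is moved by more than 20 mm (distance of parts_tray from where it was at the start of the episode above 0.02 m).
It fails at once if the screwdriver is moved by more than 20 mm (distance of screwdriver from where it was at the start of the episode above 0.02 m).
It also fails if it takes over 59 s, if anything falls off the work surface, if the arm or the gripper's body presses on something with over 40 N, if the wrist force passes 120 N, or if a joint passes its speed limit or range.

## Working session

There is one attempt and no reset: what is moved stays moved. The work goes in short steps, Python scripts to look and compute and a tool call to move; the robot and the scene stay as the last step left them, time stands still between calls to the robot, and variables do not carry over. Pictures are saved under pics/ and viewed, at most 10 in all, crops included, and the job is handed in when it is done.

Besides the shell and the picture viewer there is one more tool, called after "Emit:" as name([rows], argument=value, ...), one row to a line, values as JSON. play_rows: Moves the arm, as the interface text tells. Its arguments: {"type":"object","properties":{"moves":{"type":"array","items":{"type":"array"}},"force":{"type":"number"}},"required":["moves"]}

```bash
mkdir -p pics; ls
cat > h.py <<'E'
from rig import *
import numpy as np, cv2
def save(n,f):
    cv2.imwrite(f'pics/{n}.png',f[:,:,::-1])
def rays(s,uv):
    K=s['K'];k=s['k1']
    d=np.c_[(uv[:,0]-K[0,2])/K[0,0],(uv[:,1]-K[1,2])/K[1,1]]
    p=d.copy()
    for _ in range(10): p=d/(1+k*(p**2).sum(1,keepdims=True))
    return np.c_[p,np.ones(len(p))]
def onplane(s,uv,z):
    uv=np.atleast_2d(np.asarray(uv,float))
    r=rays(s,uv)@s['R']; c=-s['R'].T@s['t']
    return c+r*((z-c[2])/r[:,2])[:,None]
E
python3 - <<'E'
from h import *
st=sense(); print({k:np.round(v,3).tolist() for k,v in st.items()})
for n in('scene','top'):
    s=snapshot(n); save(n,s['frame']); np.savez(n,**s)
    print(n,-s['R'].T@s['t'],s['R'][2],s['k1'])
E
```

```text
pics
{'t': 0.0, 'joint_pos': [-1.36, 0.378, 0.08, 1.274, 0.0, 1.46], 'joint_velocities': [-0.002, -0.0, -0.0, 0.001, 0.002, 0.002], 'joint_torque': [-0.0, -46.36, 26.988, 0.021, -0.0, -0.0], 'tcp_pos': [0.181, -0.545, 0.244], 'ee_rot': [0.987, 0.16, -0.0, -0.001], 'force': [-0.649, 0.594, -0.999], 'ft_torque': [0.024, 0.018, -0.053], 'finger_force': 0.0, 'gripper_width': 0.086}
scene [1.2546945  0.28896352 0.57615052] [-0.79757392 -0.26919399 -0.53982446] -0.12650270408946626
top [0.35839106 0.05153957 1.1547026 ] [ 0.14026449 -0.00638483 -0.99009348] 0.005131685483288719
```

View pics/top.png

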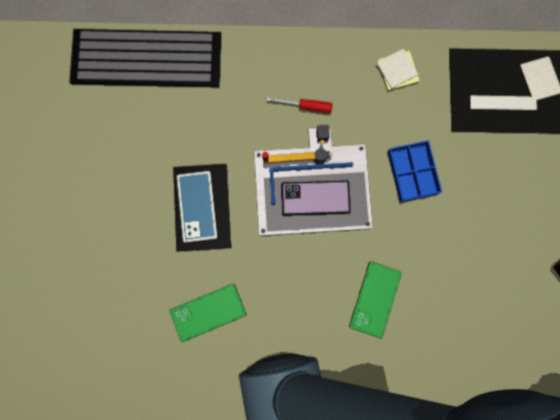

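View pics/scene.png

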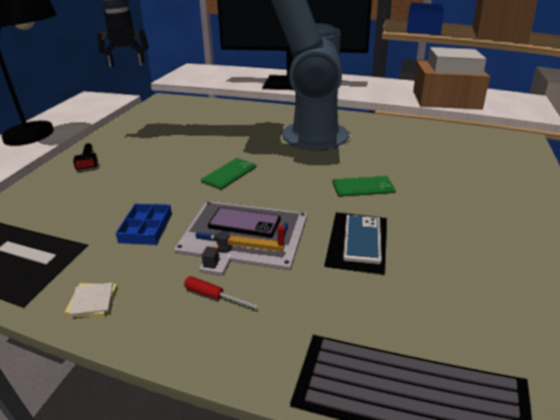

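The top view shows the holder plate with corners near (256,150), (366,146), (371,228) and (260,234). The lilac phone is at (316,197), the red knob at (265,156) and the hub at (322,155). Up in the picture is +x and left is +y. The green phones, at (207,312) and (375,300), are decoys.

Run:
```python
from h import *
s=dict(np.load('top.npz')); f=s['frame'].astype(int); hsv=cv2.cvtColor(s['frame'],cv2.COLOR_RGB2HSV)
H,S,V=[hsv[...,i].astype(int) for i in range(3)]
roi=np.zeros(H.shape,bool); roi[120:245,245:380]=1
def rect(m,z,n):
    cs,_=cv2.findContours((m&roi).astype(np.uint8),cv2.RETR_EXTERNAL,cv2.CHAIN_APPROX_NONE)
    c=max(cs,key=cv2.contourArea)[:,0]
    w=onplane(s,c,z)[:,:2]; r=cv2.minAreaRect((w*1000).astype(np.float32)); print(n,len(c),np.round(r[0],1),np.round(r[1],1),round(r[2],2))
# plate outline from clicked corners
print('corners',onplane(s,[(256,150),(366,146),(371,228),(260,234)],.012).round(4).tolist())
rect((S<40)&(V>120),.012,'plate')
rect((H>130)&(H<165)&(S>30)&(V>80),.024,'lilac')
rect(((H<6)|(H>174))&(S>150)&(V>90),.084,'knob')
rect((H>15)&(H<28)&(S>180)&(V>150),.043,'bar')
rect((H>100)&(H<120)&(S>140),.026,'fence')
print('hub',onplane(s,[(322,155)],.047))
w=snapshot('wrist');print(np.round(w['T_tool_cam'],4).tolist(),w['K'].tolist(),w['k1'])
```

```text
corners [[0.6458, 0.1007, 0.012], [0.6599, -0.1454, 0.012], [0.4756, -0.1554, 0.012], [0.4579, 0.0874, 0.012]]
plate 731 [581.5 -24.2] [235.2 251.2] 4.69
lilac 182 [539.9 -32.2] [ 66.1 142.3] 3.05
knob 14 [618.4  78.5] [10.7  8.4] 1.28
bar 98 [624.   22.2] [12.6 98.3] 5.81
fence 230 [601.   -8.1] [ 72.6 195.3] 27.32
hub [[ 0.62875939 -0.0439097   0.047     ]]
[[-0.0009, -0.9589, -0.2836, 0.0735], [1.0, -0.001, 0.0001, -0.0008], [-0.0004, -0.2836, 0.9589, -0.1288], [0.0, 0.0, 0.0, 1.0]] [[346.99808371838856, 0.0, 280.5232652340572], [0.0, 346.99808371838856, 203.182394087766], [0.0, 0.0, 1.0]] -0.05207364365893967
```

Emit:
play_rows([
  [8,[3.9,-3.2,0.3],0],
  [8,[3.9,-3.2,0.3],0],
  [8,[3.9,-3.2,0.3],0],
  [8,[3.9,-3.2,0.3],0],
  [8,[3.9,-3.2,0.3],0],
  [8,[3.9,-3.2,0.3],0],
  [8,[3.9,-3.2,0.3],0],
  [8,[3.9,-3.2,0.3],0],
  [8,[3.9,-3.2,0.3],0],
  [8,[3.9,-3.2,0.3],0],
  [8,[3.9,-3.2,0.3],0],
  [8,[3.9,-3.2,0.3],0],
])

```text
t: 1.65
tcp_pos: [0.5049, -0.0321, 0.209]
ee_rot: [0.987, 0.16, -0.0, 0.0]
force: [0.1, -0.2, -0.5]
gripper_width: 0.0801
finger_force: 0.0
```

Emit:
play_rows([
  [4,[0,0,0],-10.4],
  [4,[0,0,0],-10.4],
  [4,[0,0,0],-10.4],
  [4,[0,0,0],-10.4],
  [4,[0,0,0],-10.4],
  [4,[0,0,0],-10.4],
  [4,[0,0,0],-10.4],
  [4,[0,0,0],-10.4],
])

```text
t: 2.65
tcp_pos: [0.5041, -0.0337, 0.209]
ee_rot: [0.63, 0.777, -0.0, -0.0]
force: [-1.2, -0.4, -0.1]
gripper_width: 0.04
finger_force: 0.0
```

Emit:
play_rows([
  [4,[0,0,0],-10.4],
  [4,[0,0,0],-10.4],
  [4,[0,0,0],-10.4],
  [4,[0,0,0],-10.4],
  [4,[0,0,0],-10.4],
  [4,[0,0,0],-10.4],
  [4,[0,0,0],-10.4],
  [4,[0,0,0],-10.4],
  [4,[0,0,0],0],
  [4,[0,0,0],0],
])

```text
t: 3.9
tcp_pos: [0.5042, -0.0337, 0.2091]
ee_rot: [-0.04, 0.999, -0.0, -0.0]
force: [-0.3, -0.3, 0.7]
gripper_width: 0.0401
finger_force: 0.0
```

```bash
cat >> h.py <<'E'
from scipy.spatial.transform import Rotation as Ro
def wrist():
    st=sense(); w=snapshot('wrist')
    T=np.eye(4); T[:3,:3]=Ro.from_quat(st['ee_rot']).as_matrix(); T[:3,3]=st['tcp_pos']
    C=T@w['T_tool_cam']; w['R']=C[:3,:3].T; w['t']=-C[:3,:3].T@C[:3,3]
    return w
def head():
    st=sense(); m=Ro.from_quat(st['ee_rot']).as_matrix()
    return np.degrees(np.arctan2(m[1,0],m[0,0])),st
def tool(dw,hd):
    a=np.radians(hd); return np.array([np.cos(a)*dw[0]+np.sin(a)*dw[1],np.sin(a)*dw[0]-np.cos(a)*dw[1]])
E
python3 - <<'E'
from h import *
import rig
print([n for n in dir(rig) if not n.startswith('_')], getattr(rig,'finger_overhang',None))
h,st=head();print(h,st['tcp_pos'],st['joint_pos'],st['gripper_width'],st['t'])
w=wrist(); save('w1',w['frame']); np.savez('w1',**w)
E
```

```text
['Unreachable', 'finger_overhang', 'finish_job', 'sense', 'snapshot'] 0.014
-175.36995584063433 [ 0.50422979 -0.03373406  0.20912618] [-1.92322057e-01  2.50897514e-01 -1.90390333e-01  1.12985234e+00
 -1.15629085e-04 -2.73131556e-01] 0.04012536073383604 3.9
```

View pics/w1.png

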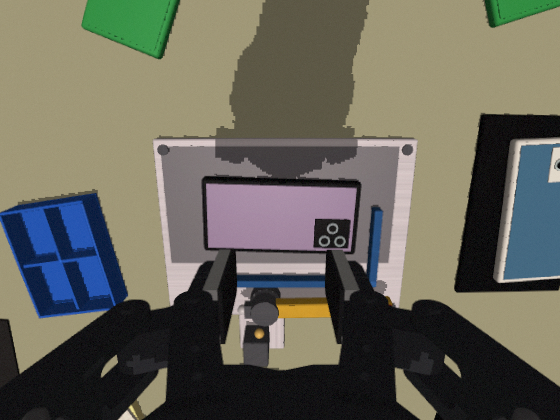

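The wrist view shows the plate's near edge at row 139, with its corners at columns 155 and 413. The phone's case spans (203,177) to (358,253), with the camera at the right. The end fence is at column 375, the back fence at row 281 and the hub at (264,305).

```bash
python3 - <<'E'
from h import *
s=dict(np.load('w1.npz')); hsv=cv2.cvtColor(s['frame'],cv2.COLOR_RGB2HSV)
H,S,V=[hsv[...,i].astype(int) for i in range(3)]
def big(m,box):
    r=np.zeros(H.shape,np.uint8); x0,y0,x1,y1=box; r[y0:y1,x0:x1]=m[y0:y1,x0:x1]
    return max(cv2.findContours(r,cv2.RETR_EXTERNAL,cv2.CHAIN_APPROX_NONE)[0],key=cv2.contourArea)[:,0]
def fit(n,p):
    l=cv2.fitLine(p[:,:2].astype(np.float32),cv2.DIST_HUBER,0,1e-4,1e-4).ravel(); print(n,l.round(4),np.degrees(np.arctan2(l[1],l[0])).round(2)); return l
# lilac
c=big((H>130)&(H<168)&(S>25)&(V>90),(195,170,365,260)); w=onplane(s,c,.024)[:,:2]*1000
r=cv2.minAreaRect(w.astype(np.float32)); print('lilac',r)
# blue fence
b=(H>98)&(H<122)&(S>120)
c=big(b,(362,195,392,290)); print('endfence px',c.min(0),c.max(0))
def prof(bl,axis,rng,box,z): pass
# end fence: left edge top per row (inner-face top at z=.026)
rows=range(212,270); L=np.array([[np.where(b[y,362:392])[0].min()+362,y] for y in rows]); R=np.array([[np.where(b[y,362:392])[0].max()+363,y] for y in rows])
fit('end inner',onplane(s,L-[.5,0],.026)); fit('end outer top',onplane(s,R-[.5,0],.026))
cols=[x for x in range(245,320) if b[265:295,x].any()]
T=np.array([[x,np.where(b[262:295,x])[0].min()+262] for x in cols]);B=np.array([[x,np.where(b[262:295,x])[0].max()+263] for x in cols])
print(T[::15].tolist(),B[::15].tolist())
fit('back top',onplane(s,T-[0,.5],.026)); fit('back bot',onplane(s,B-[0,.5],.026))
# plate near edge
pl=(S<50)&(V>110)
cols=range(175,215); E=np.array([[x,np.where(pl[125:160,x])[0].min()+125] for x in list(range(175,215))+list(range(360,395))])
fit('near edge',onplane(s,E-[0,.5],.012))
rows=range(160,255)
E=np.array([[np.where(pl[y,140:185])[0].min()+140,y] for y in rows]);fit('-y edge',onplane(s,E-[.5,0],.012))
E=np.array([[np.where(pl[y,385:430])[0].max()+386,y] for y in rows]);fit('+y edge',onplane(s,E-[.5,0],.012))
E
python3 - <<'E'
E
```

```text
lilac ((540.7587280273438, -30.295059204101562), (64.8454818725586, 140.6092987060547), 2.8525826930999756)
endfence px [367 207] [382 286]
end inner [0.9968 0.0798 0.5564 0.0577] 4.57
end outer top [0.9969 0.0786 0.5556 0.0678] 4.51
[[245, 276], [260, 275], [275, 276], [290, 276], [305, 276]] [[245, 287], [260, 288], [275, 288], [290, 287], [305, 287]]
back top [ 0.0788 -0.9969  0.5992 -0.0071] -85.48
back bot [ 0.0886 -0.9961  0.6133 -0.0241] -84.91
near edge [ 0.0801 -0.9968  0.4667 -0.0366] -85.4
-y edge [ 0.9968  0.0795  0.5309 -0.1517] 4.56
+y edge [0.9968 0.0799 0.5238 0.0975] 4.58
```

Emit:
play_rows([
  [3,[1.8,0,2],0],
  [3,[1.8,0,3],0],
  [3,[0,0,4],0],
  [3,[0,0,4],0],
  [3,[0,0,2.5],0],
  [3,[0,0,1.5],0],
  [3,[0,0,1],0],
  [3,[0,0,0],0],
  [3,[0,0,0],0],
])

```text
t: 5.08
tcp_pos: [0.4692, -0.0369, 0.0299]
ee_rot: [-0.042, 0.999, -0.0, 0.001]
force: [-0.1, 0.2, 0.0]
gripper_width: 0.03
finger_force: 0.0
```

```bash
cat >> h.py <<'E'
def rel():
    h,st=head();a=np.radians(4.55);p=st['tcp_pos']
    print('rel holder mm',round((p[0]*np.cos(a)+p[1]*np.sin(a)-.558)*1000,1),round((-p[0]*np.sin(a)+p[1]*np.cos(a)+.0688)*1000,1),'z',round(p[2]*1000,1),'head',round(h-180,2),'F',np.round(st['force'],1),'w',round(st['gripper_width']*1000,1),'t',st['t'])
E
python3 - <<'E'
from h import *
rel(); w=wrist(); save('w2',w['frame'])
E
```

```text
rel holder mm -93.3 -5.2 z 29.9 head -355.24 F [-0.1  0.2  0. ] w 30.0 t 5.075
```

View pics/w2.png

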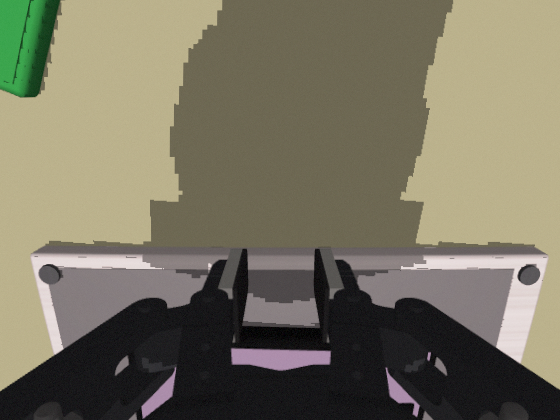

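The fingers stand over the plate's near edge, short of the phone's side at row 345. I push +x slowly from here.

Emit:
play_rows([
  [3,[-0.6,0,0],0],
  [3,[-0.6,0,0],0],
  [3,[-0.4,0,0],0],
  [3,[-0.3,0,0],0],
  [3,[-0.3,0,0],0],
  [3,[-0.3,0,0],0],
  [3,[-0.3,0,0],0],
  [3,[-0.3,0,0],0],
  [3,[-0.3,0,0],0],
  [3,[-0.3,0,0],0],
  [3,[-0.3,0,0],0],
])

```text
t: 6.5
tcp_pos: [0.5086, -0.0333, 0.0292]
ee_rot: [-0.042, 0.999, 0.0, 0.0]
force: [-0.5, 0.3, -0.6]
gripper_width: 0.0303
finger_force: 0.4
```

Emit:
play_rows([
  [3,[-0.2,0,0],0],
  [3,[-0.2,0,0],0],
  [3,[-0.2,0,0],0],
  [3,[-0.2,0,0],0],
])

```text
t: 7.0
tcp_pos: [0.5165, -0.0327, 0.0293]
ee_rot: [-0.042, 0.999, -0.0, 0.0]
force: [-0.8, 0.5, -0.3]
gripper_width: 0.0303
finger_force: 0.4
```

```bash
python3 -c "
from h import *
rel()"
```

```text
rel holder mm -45.8 -4.8 z 29.3 head -355.22 F [-0.8  0.5 -0.3] w 30.3 t 7.0
```

Emit:
play_rows([
  [3,[-0.1,0,0],0],
  [3,[-0.1,0,0],0],
  [3,[-0.1,0,0],0],
])

```text
t: 7.38
tcp_pos: [0.519, -0.0325, 0.0293]
ee_rot: [-0.042, 0.999, -0.0, -0.0]
force: [-1.4, 0.1, 2.1]
gripper_width: 0.0301
finger_force: 1.2
```

Emit:
play_rows([
  [3,[-0.1,0,0],0],
  [3,[-0.1,0,0],0],
])

```text
t: 7.62
tcp_pos: [0.5205, -0.0323, 0.0292]
ee_rot: [-0.042, 0.999, -0.0, -0.001]
force: [-6.4, -0.5, 6.5]
gripper_width: 0.0298
finger_force: 3.0
```

Emit:
play_rows([
  [3,[-0.1,0,0],0],
])

```text
t: 7.75
tcp_pos: [0.5204, -0.0323, 0.0291]
ee_rot: [-0.042, 0.999, -0.0, -0.002]
force: [-8.4, -1.1, 6.4]
gripper_width: 0.0298
finger_force: 3.9
```

Emit:
play_rows([
  [3,[0.3,0,0],0],
  [3,[1,0,0],0],
  [3,[0,0,-2.5],0],
  [0,[0,0,-2.5],0],
  [0,[0,-5,0],0],
  [0,[-3,-5.5,0],0],
  [0,[-3.2,0,0],0],
  [0,[0,0,2],0],
  [0,[0,0,2],0],
  [0,[0,0,1],0],
  [0,[0,0,0],0],
])

```text
t: 9.12
tcp_pos: [0.5791, -0.1324, 0.0287]
ee_rot: [-0.042, 0.999, 0.0, -0.001]
force: [0.3, 0.3, 0.1]
gripper_width: -0.0
finger_force: 0.0
```

Run:
```python
from h import *
rel(); w=wrist(); save('w3',w['frame'])
```

```text
rel holder mm 8.7 -109.2 z 28.7 head -355.22 F [0.3 0.3 0.1] w -0.0 t 9.125
```

View pics/w3.png

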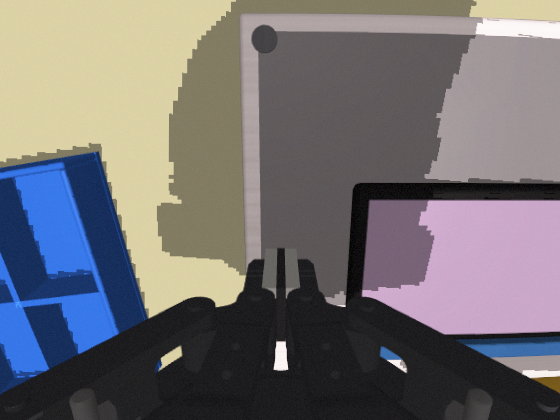

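The phone's end is at column 352, right of the closed fingers at column 281, and the phone lies along the back fence. I push +y now.

Emit:
play_rows([
  [0,[0,0.4,0],0],
  [0,[0,0.4,0],0],
  [0,[0,0.3,0],0],
  [0,[0,0.3,0],0],
  [0,[0,0.3,0],0],
  [0,[0,0.2,0],0],
  [0,[0,0.2,0],0],
  [0,[0,0.2,0],0],
])

```text
t: 10.18
tcp_pos: [0.5779, -0.1099, 0.0293]
ee_rot: [-0.042, 0.999, -0.0, -0.0]
force: [0.7, -1.7, 0.1]
gripper_width: -0.0002
finger_force: 0.6
```

Emit:
play_rows([
  [0,[0,0.1,0],0],
  [0,[0,0.1,0],0],
])

```text
t: 10.42
tcp_pos: [0.5777, -0.1078, 0.0293]
ee_rot: [-0.042, 0.999, -0.0, -0.0]
force: [0.1, -2.2, 0.2]
gripper_width: -0.0002
finger_force: 0.5
```

Emit:
play_rows([
  [0,[0,0.1,0],0],
  [0,[0,0.1,0],0],
])

```text
t: 10.68
tcp_pos: [0.5775, -0.1057, 0.0293]
ee_rot: [-0.042, 0.999, -0.0, -0.0]
force: [-0.2, -1.0, 0.5]
gripper_width: -0.0001
finger_force: 0.5
```

Emit:
play_rows([
  [0,[0,0.1,0],0],
  [0,[0,0.1,0],0],
])

```text
t: 10.92
tcp_pos: [0.5774, -0.1037, 0.0293]
ee_rot: [-0.042, 0.999, -0.0, 0.0]
force: [0.4, -0.9, -0.8]
gripper_width: 0.0002
finger_force: 0.5
```

Emit:
play_rows([
  [0,[0,0.1,0],0],
  [0,[0,0.1,0],0],
])

```text
t: 11.18
tcp_pos: [0.5772, -0.1017, 0.0293]
ee_rot: [-0.042, 0.999, -0.0, 0.0]
force: [0.1, -0.5, 0.2]
gripper_width: -0.0
finger_force: 0.5
```

Emit:
play_rows([
  [0,[0,0.1,0],0],
  [0,[0,0.1,0],0],
])

```text
t: 11.42
tcp_pos: [0.5771, -0.101, 0.0294]
ee_rot: [-0.041, 0.999, -0.002, -0.0]
force: [-1.0, -7.2, -0.4]
gripper_width: 0.0001
finger_force: 3.0
```

Emit:
play_rows([
  [0,[0,0.1,0],0],
])

```text
t: 11.55
tcp_pos: [0.5771, -0.1009, 0.0295]
ee_rot: [-0.041, 0.999, -0.002, -0.0]
force: [0.1, -8.2, 0.2]
gripper_width: -0.0002
finger_force: 4.0
```

Emit:
play_rows([
  [0,[0,-0.3,0],0],
  [0,[0,-0.8,0],0],
  [0,[0,0,-3],0],
  [0,[0,0,-5],0],
  [0,[1.5,2,-5],0],
  [0,[3,4,-4],0],
  [0,[3,3,0],0],
  [0,[0,0,0],0],
  [0,[0,0,0],0],
])

```text
t: 12.68
tcp_pos: [0.4969, -0.0273, 0.1984]
ee_rot: [-0.042, 0.999, 0.0, 0.0]
force: [-0.4, -0.1, -0.5]
gripper_width: 0.0002
finger_force: 0.0
```

Run:
```python
from h import *
rel(); s=wrist(); save('w4',s['frame']); np.savez('w4',**s)
hsv=cv2.cvtColor(s['frame'],cv2.COLOR_RGB2HSV)
H,S,V=[hsv[...,i].astype(int) for i in range(3)]
m=((H>130)&(H<168)&(S>25)&(V>60)).astype(np.uint8)
c=max(cv2.findContours(m,cv2.RETR_EXTERNAL,cv2.CHAIN_APPROX_NONE)[0],key=cv2.contourArea)[:,0]
r=cv2.minAreaRect((onplane(s,c,.024)[:,:2]*1000).astype(np.float32)); print('lilac',r)
a=np.radians(4.55);p=np.array(r[0]);print(p@[np.cos(a),np.sin(a)]-558,p@[-np.sin(a),np.cos(a)]+68.8)
```

```text
rel holder mm -64.8 2.2 z 198.4 head -355.21 F [-0.4 -0.1 -0.5] w 0.2 t 12.675
lilac ((568.5602416992188, -13.63592529296875), (65.13439178466797, 141.22486877441406), 4.673622131347656)
7.686691081803815 10.103710231486922
```

View pics/w4.png

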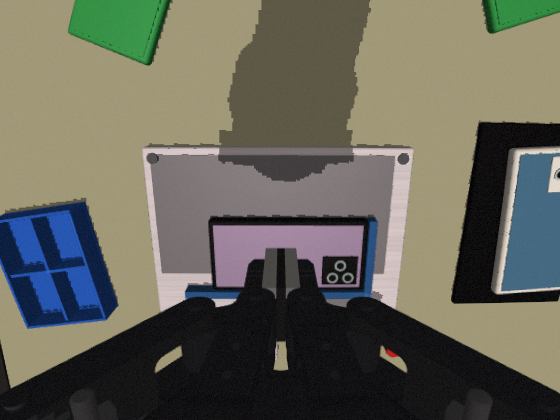

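The phone is flush: its centre measures (7.7, 10.1) mm in the holder frame, against a target of (8, 10), and it is parallel. Next I turn the gripper and go above the knob.

Emit:
play_rows([
  [5,[0,0,0],10],
  [5,[0,0,0],10],
  [5,[0,0,0],10],
  [5,[0,0,0],10],
  [5,[0,0,0],10],
  [5,[0,0,0],10],
  [5,[0,0,0],10],
  [5,[0,0,0],10],
  [5,[0,0,0],10.2],
])

```text
t: 13.85
tcp_pos: [0.4975, -0.0281, 0.1978]
ee_rot: [0.681, 0.732, 0.0, -0.0]
force: [0.7, -0.8, 1.3]
gripper_width: 0.05
finger_force: 0.0
```

Emit:
play_rows([
  [5,[2.4,3.3,0],0],
  [5,[2.4,3.4,0],0],
  [5,[2.5,3.4,2],0],
  [5,[2.5,3.4,2],0],
  [5,[0,0,3.5],0],
  [5,[0,0,0],0],
  [5,[0,0,0],0],
])

```text
t: 14.72
tcp_pos: [0.6237, 0.0806, 0.1238]
ee_rot: [0.679, 0.734, 0.0, 0.0]
force: [0.1, 0.3, -0.0]
gripper_width: 0.0498
finger_force: 0.0
```

Run:
```python
from h import *
rel(); s=wrist(); save('w5',s['frame']); np.savez('w5',**s)
hsv=cv2.cvtColor(s['frame'],cv2.COLOR_RGB2HSV)
H,S,V=[hsv[...,i].astype(int) for i in range(3)]
m=(((H<6)|(H>174))&(S>150)&(V>60)).astype(np.uint8)
a=np.radians(4.55)
for c in cv2.findContours(m,cv2.RETR_EXTERNAL,cv2.CHAIN_APPROX_NONE)[0]:
    if len(c)>15:
        x,y,w,h=cv2.boundingRect(c); p=onplane(s,[(x+w/2,y+h/2),(x+w/2,y),(x+w/2,y+h)],.084)[:,:2]*1000
        print((x,y,w,h),p@[np.cos(a),np.sin(a)]-558,p@[-np.sin(a),np.cos(a)]+68.8)
```

```text
rel holder mm 70.1 99.7 z 123.8 head -85.48 F [ 0.1  0.3 -0. ] w 49.8 t 14.725
(403, 369, 21, 19) [152.42499565 151.49928585 153.38213904] [10.88638199 18.16996618  3.41725496]
(419, 298, 16, 15) [153.77732605 153.137938   154.43187994] [62.57379732 67.4258501  57.64072255]
(260, 209, 26, 46) [67.26467672 67.3615496  67.16180613] [107.30600808 119.84201467  94.23158467]
```

View pics/w5.png

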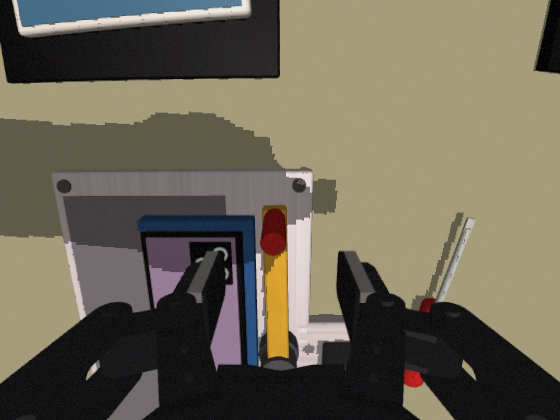

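The knob top is at (273,243), about (67.5, 101) mm in the holder frame and between the fingers. I descend and grip it.

Emit:
play_rows([
  [5,[0.1,-0.25,2],0],
  [5,[0,0,2],0],
  [5,[0,0,1.5],0],
  [5,[0,0,0.4],0],
  [4,[0,0,0],0],
  [3,[0,0,0],0],
  [2,[0,0,0],0],
  [1.2,[0,0,0],0],
  [1.2,[0,0,0],0],
  [1.2,[0,0,0],0],
], force=25)

```text
t: 16.02
tcp_pos: [0.6209, 0.0821, 0.0648]
ee_rot: [0.678, 0.735, 0.0, 0.0]
force: [-0.3, 0.3, 4.1]
gripper_width: 0.0132
finger_force: 24.4
```

```bash
python3 -c "
from h import *
rel();print(sense()['joint_pos'],sense()['finger_force'])"
```

```text
rel holder mm 67.5 101.4 z 64.8 head -85.42 F [-0.3  0.3  4.1] w 13.2 t 16.025
[ 3.02862817e-02  5.82967958e-01 -7.12963716e-02  9.15700110e-01
  1.66664213e-05  1.52110056e+00] 24.41549688577652
```

Emit:
play_rows([
  [1.2,[-0.05,-1.05,0],-5],
  [1.2,[-0.05,-1.05,0],-5],
  [1.2,[-0.05,-1.05,0],-5],
  [1.2,[-0.05,-1.05,0],-5],
  [1.2,[-0.05,-1.05,0],-5],
  [1.2,[-0.05,-1.05,0],-5],
])

```text
t: 16.77
tcp_pos: [0.5622, 0.0611, 0.0648]
ee_rot: [0.464, 0.886, 0.001, 0.0]
force: [-0.4, 0.8, 4.4]
gripper_width: 0.0129
finger_force: 24.5
```

```bash
python3 -c "
from h import *
rel()"
```

```text
rel holder mm 7.3 85.1 z 64.8 head -55.25 F [-0.4  0.8  4.4] w 12.9 t 16.775
```

Emit:
play_rows([
  [1.2,[-0.05,-1.05,0],-5],
  [1.2,[-0.05,-1.05,0],-5],
  [1.2,[-0.05,-1.05,0],-5],
  [1.2,[-0.05,-1.05,0],-5],
  [1.2,[-0.05,-1.05,0],-5],
  [1.2,[-0.05,-1.05,0],-5],
])

```text
t: 17.52
tcp_pos: [0.5213, 0.0134, 0.0648]
ee_rot: [0.219, 0.976, 0.0, -0.0]
force: [-1.7, 0.9, 5.9]
gripper_width: 0.0132
finger_force: 24.7
```

Emit:
play_rows([
  [1.2,[-0.05,-1.05,0],-5],
  [1.2,[-0.05,-1.05,0],-5],
  [1.2,[-0.05,-1.05,0],-5],
  [1.2,[-0.05,-1.05,0],-5],
])

```text
t: 18.02
tcp_pos: [0.51, -0.0258, 0.0647]
ee_rot: [0.045, 0.999, 0.002, -0.0]
force: [-2.9, 5.8, 6.7]
gripper_width: 0.0132
finger_force: 25.0
```

```bash
python3 -c "
from h import *
rel()"
```

```text
rel holder mm -51.6 2.6 z 64.7 head -5.2 F [-2.9  5.8  6.7] w 13.2 t 18.025
```

Emit:
play_rows([
  [1.2,[-0.05,-1.05,0],-5],
  [1.2,[-0.03,-0.8,0],-4],
  [1.2,[0,-0.2,0],-1],
  [1.2,[0,-0.2,0],-1],
  [1.2,[0,0,0],0],
])

```text
t: 18.65
tcp_pos: [0.5099, -0.0505, 0.0647]
ee_rot: [-0.048, 0.999, -0.001, -0.001]
force: [-4.4, -2.0, 7.4]
gripper_width: 0.0131
finger_force: 25.1
```

```bash
python3 -c "
from h import *
rel()"
```

```text
rel holder mm -53.7 -22.0 z 64.7 head -354.44 F [-4.4 -2.   7.4] w 13.1 t 18.65
```

Emit:
play_rows([
  [2,[0,0,0],0],
  [3,[0,0,0],0],
  [3,[0,0,0],0],
  [3,[0,0,-1],0],
  [3,[0,0,-2],0],
  [3,[0,0,-4],0],
  [3,[0,0,-4],0],
  [3,[0,0,-4],0],
  [5,[3,0,-2],0],
  [5,[2,0,0],0],
  [5,[0,0,0],0],
  [5,[0,0,0],0],
])

```text
t: 20.15
tcp_pos: [0.4616, -0.0544, 0.2345]
ee_rot: [-0.049, 0.999, -0.0, 0.0]
force: [0.9, 0.6, 0.1]
gripper_width: 0.05
finger_force: 0.0
```

Run:
```python
from h import *
rel(); s=wrist(); save('w6',s['frame']); t=snapshot('top')
hsv=cv2.cvtColor(s['frame'],cv2.COLOR_RGB2HSV)
H,S,V=[hsv[...,i].astype(int) for i in range(3)]
a=np.radians(4.55); ex=np.array([np.cos(a),np.sin(a)]);ey=np.array([-np.sin(a),np.cos(a)])
m=((H>130)&(H<168)&(S>25)&(V>60))
pts=onplane(s,np.argwhere(m)[:,::-1],.024)[:,:2]*1000
u,v=pts@ex-558,pts@ey+68.8
print('lilac extents',np.percentile(u,[.5,99.5]),np.percentile(v,[.5,99.5]))
m=(H>15)&(H<30)&(S>180)&(V>100)
c=max(cv2.findContours(m.astype(np.uint8),cv2.RETR_EXTERNAL,cv2.CHAIN_APPROX_NONE)[0],key=cv2.contourArea)[:,0]
r=cv2.minAreaRect((onplane(s,c,.043)[:,:2]*1000).astype(np.float32));p=np.array(r[0]);print('bar',r,p@ex-558,p@ey+68.8)
```

```text
rel holder mm -102.2 -22.1 z 234.5 head -354.42 F [0.9 0.6 0.1] w 50.0 t 20.15
lilac extents [-25.03888111  39.8058646 ] [-59.93271586  79.34430937]
bar ((577.1168823242188, -44.07039260864258), (86.0215835571289, 15.117938041687012), 5.560072898864746) 13.80202824902301 -20.913632512620723
```

View pics/w6.png

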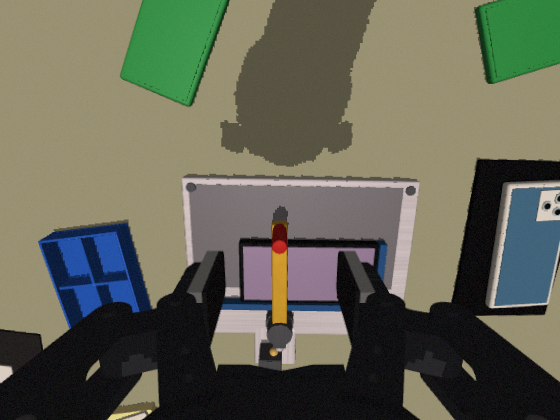

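The bar (columns 272–288) lies across the phone about 1° past perpendicular to the fence, so it is on its stop. The phone is still flush at (7.4, 9.7) mm. The gripper is clear, so I hand the job in.

```bash
python3 -c "
from rig import *
print(finish_job())"
```

```text
the job is handed in; nothing more can be done
None
```

I pushed the phone flush against both blue fences, swung the brace onto its end stop and handed the job in; my last wrist-camera check showed the phone within about 1 mm of flush and the brace near 1.59 rad, but the hand-in returned no verdict.

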